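Dock the card terminal in its charging cradle

ROBOT

A 7-joint arm with a two-finger parallel gripper is mounted at the origin on the work surface. World frame = base frame: x ahead of the robot, y to its left, z up, the work surface at z = 0. Lengths are in m, angles in rad, forces in N, time in s.
With the tool pointing down it reaches from about 0.35 to 0.775 m from the base axis. Payload 3.1 kg.
Tool frame: the origin (TCP) lies on the centre line of the jaws, within the pads' length; the fingertips stand 25 mm ahead of it and the grasp point (between the pads) lies 6 mm ahead of it; z points along the fingers, y is the line along which they close (so a half turn about z gives the same grasp; the last joint's range is limited). The gripper opens to 85 mm and grips with 20 to 120 N. Pads are 22 mm wide; open, the fingers measure 114 mm over their backs; the gripper's body (76 mm by 85 mm) begins 54 mm behind the grasp point. The pads swing forward as they close: fully open they stand 13 mm farther back than shut.
Start: joints at [-1.34, 0.311, 0.014, 1.512, -0.004, 1.319, -0.027], TCP at [0.148, 0.53, 0.256] pointing down, gripper open.
Joint ranges: [-2.7, 2.7], [-0.3, 1.91], [-1.27, 1.3], [0.12, 2.57], [-1.44, 4.58], [0.2, 2.03], [-3.05, 3.05]. Speed limits (rad/s): [2.79, 2.79, 3.14, 3.14, 3.14, 3.14, 3.14].

INTERFACE

Orientations are given as a 3x3 rotation matrix whose columns are the frame's x, y, z axes.
In Python, from rig import env gives the robot as it stands. The module is installed in compiled form; this text tells all that it offers.
- The arm moves only by the tool drive_tool, never from a script. Its argument "targets" is a list of rows, each an object with "travel": the shift along the tool's x, y, z in m, a list of three; "roll": the turn about the tool's z in degrees; "gripper": the finger opening in m, from 0 to 0.0854. A call has exactly 8 rows; each row is the pose to reach, as a shift and turn from the pose commanded when the call began, along the tool's axes at that moment; what a row does not reach only later rows make up. A row lasts 1/8 s, in which the tool goes at most 62.5 mm and 10.7 degrees, less where a joint would pass 70% of its speed; a pose out of reach is approached as far as the arm can. A call with a gripper value outside its range is refused whole. The fingers move at their own pace and stop on an object; "squeeze" is the grip in N (left out, the last holds). Time passes only in rows, so rows that repeat a pose let the fingers close, or fill a call up. It gives the time, the measured TCP pose, the force, the opening and the grip force at its end, in the units of the state.
- env.sense(): the state, without advancing time (a new reading comes with each control period).
- env.grab_frame(name): name is "side" or "top"; returns the picture (420x560x3 uint8, red, green, blue); there is no depth.
- env.get_calibration(name): a dict with "fx", "fy", "cx", "cy" (pixels), "distortion" ([k1, k2, p1, p2, k3] as OpenCV has them; the pictures are not rectified), "rvec" (rotation vector, rad) and "tvec" (3), from world to camera coordinates, as OpenCV has them. Camera axes: x right, y down, z forward; pixel columns grow to the right and rows downward; lengths in m; the calibration is good to about 2 mm. A picture is of the moment at which its call begins. get_calibration takes no time and is no camera call.
- env.sign_off(): hands the job in; it is judged then, once.
The state is a dict: "clock": time; "qpos": joint angles; "qd": joint speeds; "effort": joint torques, N m; "tool_pos": TCP position; "eef_rot": TCP orientation; "contact_force": force on the tool from outside, world axes, zero at the start; "ft_torque": the same for the moment, N m; "finger_gap": finger opening in m; "grip_force": force on a finger pad.
Only numpy, scipy, OpenCV 4.12 (cv2) and the standard library are available. Lean on these libraries where they do the work, as an engineer would, in place of code of your own. Each camera call takes 0.05 s, during which the arm holds its last target. There are 200 camera calls.

TASK

Put the card payment terminal back into its charging cradle on the counter: hook its thin toe under the cradle's retaining lip while the head end is still raised, push it home and swing the head down until the spring clip snaps over it and it lies flat and fully home. Do it gently, with no more push than about 1 kg's worth, then let go of it, and leave the other things on the counter where they are.

Things in the scene. Friction and masses are not known exactly. Their poses are not given: they have to be found in the camera images.
- terminal: Light grey hand-held card terminal, about 0.3 kg, face up on the counter, 170 x 62 mm. Origin: centre of its underside; x from toe (thin keypad end) to head (printer end), z out of its face. 22 mm thick from x -61 to +31 mm; head 30 mm thick from x +31 to +79, straight sides: the place to grip, across y.
- terminal_toe (a point): Lower edge of the toe's tip, mid-width (terminal x -85, z 0 mm; axes as the terminal). The toe is a flat tongue 56 mm wide, 7 mm thick from x -85 to -74, then slopes up to the body.
- terminal_head (a point): Lower edge of the head end, mid-width (terminal x +85, z 0 mm; axes as the terminal). The head ends in a catch ledge 56 mm wide, 10 mm thick, from x +79 to +85.
- cradle: Charging cradle's steel foot, 60 x 112 x 5 mm, screwed down. Origin: centre of its underside; x from the cradle's lip end to its clip end, z up. The grey docking tray on it (215 x 80 mm) is clamped by slotted holes up to 12 mm off centre either way along x, so every tray x given here shifts by the same amount, which is not measured: feel for the end wall.
- deck_mid (a point): On the foot, x 0, y 0, z 14 mm (axes as the foot): tray deck, spine 50 mm wide, flat top z 14. Terminal docks flat here, x along x. Lip end: end wall at x -85, lip from there to x -77, underside 9.5 mm above deck, 4 mm thick; cheeks 61 mm apart. Toe reaches the wall if pitched under 18 degrees, upper corner first: keep pushing while lowering. Fingers have room beside the deck, x 32 to 78.
- clip (a joint): Spring clip at the tray's head end, m: 0 at rest, up to 0.0045 pushed back (+x), 30 mm wide. Steep ramp from z 38 mm (x 86.5) to z 26 (x 82), the tip of a nose that overhangs the docked ledge by 3 mm, 10.8 mm above the deck. Pressing the head down moves it 0.003 and takes 6 to 12 N; it snaps back once the head is flat on the deck. With the toe over 1.5 mm short of the wall, it jams.
- can: Bystander: blue drink can, 66 mm across, 115 mm tall, loose. Origin: centre of its underside.
- soda: Bystander: brown drink bottle, 66 mm across, 220 mm tall, loose. Origin: centre of its underside.
- tub: Bystander: empty paper popcorn tub, 116 mm across the rim, 140 mm tall, loose. Origin: centre of its underside.
Things that resemble listed ones, but are neither listed nor needed, are in the scene too. There is more than one size of the terminal; the job needs the smallest.

How it is judged:
By the outcome, as a careful person would: the job done as asked, in the order asked, and still so for the second after the job is handed in, with the robot touching nothing.
It also fails if it takes over 62 s, if anything falls off the work surface, if the arm or the gripper's body presses on something with over 40 N, if the wrist force passes 120 N, or if a joint passes its speed limit or range.

## Working session

There is one attempt and no reset: what is moved stays moved. The work goes in short steps, Python scripts to look and compute and a tool call to move; the robot and the scene stay as the last step left them, time stands still between calls to the robot, and variables do not carry over. Pictures are saved under pics/ and viewed, at most 10 in all, crops included, and the job is handed in when it is done.

Besides the shell and the picture viewer there is one more tool, called after "Call:" as name(argument=value, ...), one argument or row to a line, values as JSON. drive_tool: Moves the arm, as the interface text tells. Its arguments: {"type":"object","properties":{"targets":{"type":"array"},"squeeze":{"type":"number"}},"required":["targets"]}

```bash
mkdir -p pics
python3 - <<'E'
from rig import env
import cv2,numpy as np
for n in("top","side"):
    cv2.imwrite(f"pics/{n}0.png",cv2.resize(env.grab_frame(n)[:,:,::-1],(800,600),interpolation=cv2.INTER_CUBIC))
    print(n,env.get_calibration(n))
s=env.sense();print(s)
E
```

```text
top {'fx': 503.41703902321166, 'fy': 503.41703902321166, 'cx': 285.98175560743863, 'cy': 214.34016487408124, 'distortion': array([-0.10779563,  0.        ,  0.        ,  0.        ,  0.        ]), 'rvec': array([ 2.15005893, -2.1807579 ,  0.12826289]), 'tvec': array([0.00640066, 0.60543083, 1.44788391])}
side {'fx': 410.0502574430884, 'fy': 410.0502574430884, 'cx': 278.17875030467036, 'cy': 212.87575892679925, 'distortion': array([-0.00751555,  0.        ,  0.        ,  0.        ,  0.        ]), 'rvec': array([ 0.1884207 , -2.80056939,  1.3305942 ]), 'tvec': array([0.56877488, 0.10014623, 1.04831921])}
{'clock': 0.1, 'qpos': array([-1.33970577,  0.31168745,  0.01399174,  1.51291043, -0.00441843,
        1.31917274, -0.02720161]), 'qd': array([-2.52653592e-04, -1.00804118e-03, -9.05341863e-05, -5.08047037e-03,
        3.93578248e-04,  2.16200959e-03,  5.82031296e-05]), 'effort': array([ 1.00732741e-03, -3.80853903e+01,  1.46747692e-01, -2.31241107e+01,
        1.23805206e-02,  8.10252561e-03, -2.76777308e-05]), 'tool_pos': array([0.14799816, 0.52909362, 0.25530115]), 'eef_rot': array([[-9.63042078e-01,  2.69350512e-01, -5.08523739e-04],
       [ 2.69350982e-01,  9.63039821e-01, -2.08596153e-03],
       [-7.21261949e-05, -2.14584009e-03, -9.99997695e-01]]), 'contact_force': array([ 0.90266391, -0.70545498,  0.18994235]), 'ft_torque': array([ 0.06509119, -0.0097961 ,  0.00746331]), 'grip_force': 0.0, 'finger_gap': 0.08506020410308071}
```

View pics/top0.png

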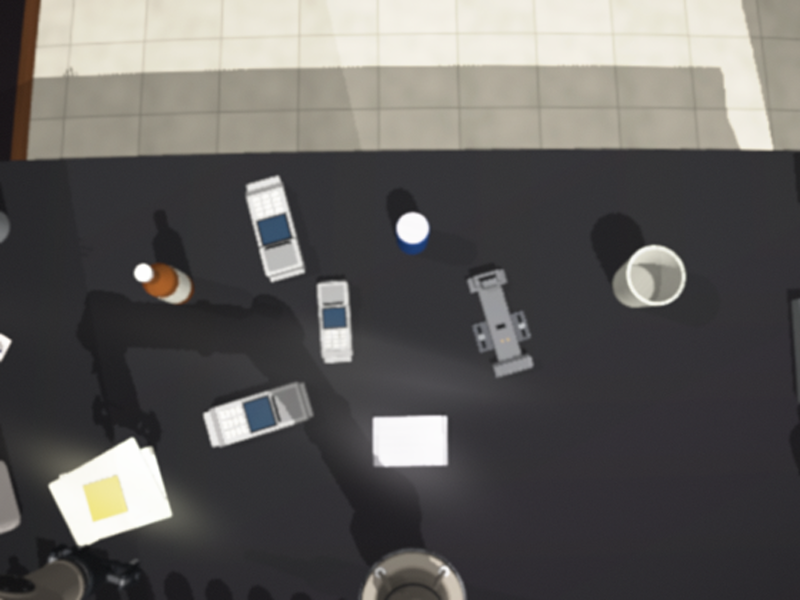

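View pics/side0.png

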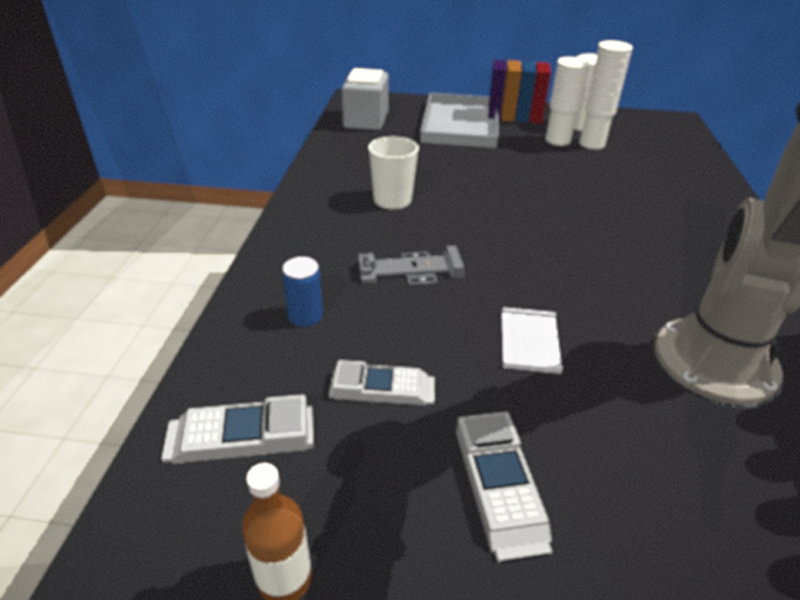

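The small terminal is at about (335,320) in the top view, with its head towards (333,290). The cradle is at about (500,325). I'll enlarge both in each view.

Run:
```python
from rig import env
import cv2,numpy as np
t=env.grab_frame("top")[:,:,::-1]; s=env.grab_frame("side")[:,:,::-1]
def crop(im,x,y,w,h,k): return cv2.resize(im[y:y+h,x:x+w],None,fx=k,fy=k,interpolation=cv2.INTER_CUBIC)
# top: terminal x 210-260,y 185-265 ; cradle x320-380,y180-270
a=crop(t,212,182,50,80,7); b=crop(t,322,182,57,85,7)
h=600; a=cv2.copyMakeBorder(a,0,h-a.shape[0],0,0,0); b=cv2.copyMakeBorder(b,0,h-b.shape[0],0,0,0)
cv2.imwrite("pics/top1.png",np.hstack([a,b]))
a=crop(s,222,245,90,45,8); b=crop(s,242,165,90,40,8)
cv2.imwrite("pics/side1.png",np.vstack([b,a])[:600]); print(np.vstack([b,a]).shape)
```

```text
(680, 720, 3)
```

View pics/top1.png

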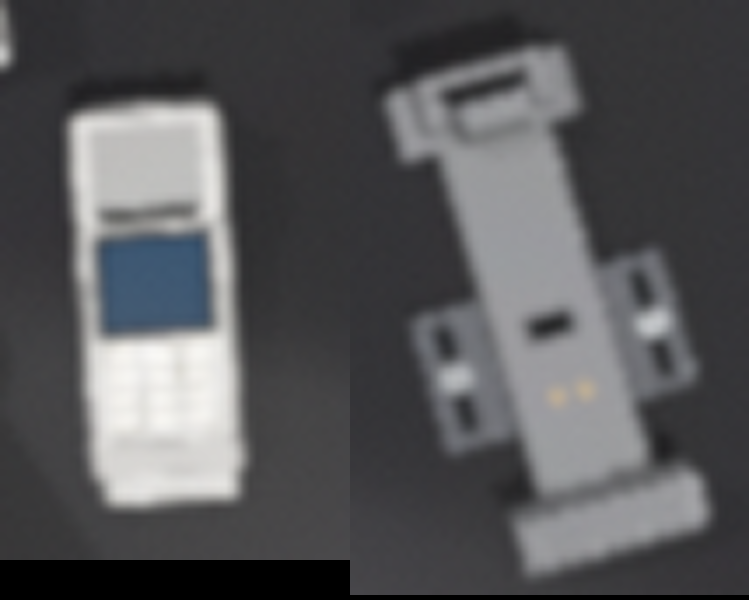

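View pics/side1.png

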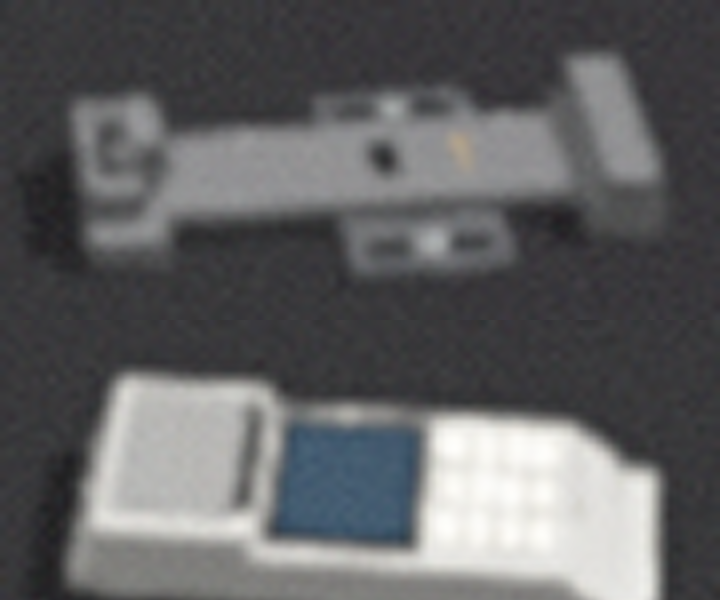

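Both cradle and terminal have their head/clip end away from the robot (up in the top view). The plain bar at the near end of the cradle, around (610,520) in the crop, is the lip; the notched block at the far end is the clip. Next I'll fit the poses from these corner pixels.

```bash
cat > h.py <<'E'
from rig import env
import cv2,numpy as np
from scipy.optimize import least_squares
C={n:env.get_calibration(n) for n in("top","side")}
def proj(n,P):
    c=C[n];K=np.array([[c["fx"],0,c["cx"]],[0,c["fy"],c["cy"]],[0,0,1]])
    return cv2.projectPoints(np.array(P,float).reshape(-1,3),c["rvec"],c["tvec"],K,c["distortion"])[0][:,0]
def W(p,P):
    c,s=np.cos(p[2]),np.sin(p[2]);P=np.array(P,float)/1000
    return np.c_[p[0]+c*P[:,0]-s*P[:,1],p[1]+s*P[:,0]+c*P[:,1],P[:,2]]
def fit(obs,p0):
    def f(p): return np.concatenate([(proj(n,W(p,[P]))[0]-px) for n,P,px in obs])
    r=least_squares(f,p0,loss="soft_l1");return r.x,r.fun.reshape(-1,2)
E
python3 - <<'E'
from h import *
T=lambda u,v:np.array([212+(u+.5)/7-.5,182+(v+.5)/7-.5])
D=lambda u,v:np.array([322+(u-350+.5)/7-.5,182+(v+.5)/7-.5])
S1=lambda u,v:np.array([222+u/8,245+(v-320)/8])
S2=lambda u,v:np.array([242+u/8,165+v/8])
for n in C:
    R=cv2.Rodrigues(C[n]["rvec"])[0];print(n,-R.T@C[n]["tvec"])
t=[("top",(-85,28,7),T(105,504)),("top",(-85,-28,7),T(242,497)),("top",(79,31,30),T(68,114)),("top",(79,-31,30),T(219,103))]
ts=[("side",(-85,-28,7),S1(660,468)),("side",(79,-31,30),S1(120,375)),("side",(79,31,30),S1(93,525)),("side",(31,-31,30),S1(275,383)),("side",(31,31,30),S1(250,540))]
for o in(t,ts,t+ts):
    p,r=fit(o,[.6,.15,0]);print("term",p.round(4),r.round(1).tolist())
f=[("top",(30,56,5),D(411,322)),("top",(-30,56,5),D(455,452)),("top",(30,-56,5),D(655,248)),("top",(-30,-56,5),D(695,382))]
p,r=fit(f,[.6,-.15,0]);print("foot",p.round(4),r.round(1).tolist())
l=[("top",(-77,40,27.5),D(512,520)),("top",(-77,-40,27.5),D(697,468))]
p,r=fit(l,[.6,-.15,0]);print("tray",p.round(4),r.round(1).tolist())
sl=[("side",(-77,40,27.5),S2(615,190)),("side",(-77,-40,27.5),S2(565,57))]
p,r=fit(sl,[.6,-.15,0]);print("trayS",p.round(4),r.round(1).tolist())
p,r=fit(l+sl,[.6,-.15,0]);print("trayLS",p.round(4),r.round(1).tolist())
E
```

```text
top [0.43799768 0.00650574 1.5070073 ]
side [0.48587585 0.81532112 0.72916625]
term [0.5802 0.1522 0.0588] [[0.4, -0.1], [-0.5, -0.4], [0.4, 0.2], [-0.3, 0.3]]
term [0.5778 0.1523 0.0588] [[-0.1, 0.1], [-0.1, -0.1], [-0.6, 0.2], [0.3, 0.1], [0.6, -0.4]]
term [0.5786 0.1522 0.0578] [[0.3, 0.4], [-0.5, 0.1], [0.4, 0.7], [-0.3, 0.8], [-0.5, 0.0], [-0.5, -0.2], [-1.0, 0.1], [0.0, 0.1], [0.2, -0.4]]
foot [ 0.5537 -0.1958  0.2744] [[-0.3, -0.1], [-0.7, 0.5], [0.3, -0.1], [0.6, -0.2]]
tray [ 0.5658 -0.193   0.255 ] [[0.2, -0.1], [-0.2, 0.1]]
trayS [ 0.5604 -0.1874  0.287 ] [[-0.0, -0.7], [0.0, 0.8]]
trayLS [ 0.5633 -0.1915  0.268 ] [[0.1, 0.9], [-0.4, 0.7], [-1.1, -1.3], [-0.5, 0.3]]
```

The two views agree: the terminal is at (0.579, 0.152) with yaw 3.3°, the cradle foot at (0.554, -0.196) with yaw about 15.5°, and the tray sits about 9 mm off centre. I'll go above the head, at terminal x = 60.

Call:
drive_tool(
  targets=[
    {"travel": [-0.05,-0.02,0],"roll": -3,"gripper": 0.085},
    {"travel": [-0.1,-0.04,0],"roll": -6,"gripper": 0.085},
    {"travel": [-0.155,-0.061,0],"roll": -9,"gripper": 0.085},
    {"travel": [-0.21,-0.083,0],"roll": -12,"gripper": 0.085},
    {"travel": [-0.265,-0.105,0],"roll": -15,"gripper": 0.085},
    {"travel": [-0.32,-0.127,0],"roll": -17,"gripper": 0.085},
    {"travel": [-0.375,-0.149,0],"roll": -19,"gripper": 0.085},
    {"travel": [-0.43,-0.17,0],"roll": -19,"gripper": 0.085},
  ],
  squeeze=20,
)

```text
clock: 1.2
tool_pos: [0.5177, 0.2489, 0.2562]
eef_rot: [[-0.998, -0.059, -0.0], [-0.059, 0.998, 0.0], [0.0, 0.0, -1.0]]
contact_force: [0.2, 1.5, 0.2]
finger_gap: 0.0851
grip_force: 0.0
```

Call:
drive_tool(
  targets=[
    {"travel": [-0.036,-0.03,0.02],"roll": 0,"gripper": 0.085},
    {"travel": [-0.075,-0.063,0.05],"roll": 0,"gripper": 0.085},
    {"travel": [-0.107,-0.09,0.08],"roll": 0,"gripper": 0.085},
    {"travel": [-0.117,-0.101,0.12],"roll": 0,"gripper": 0.085},
    {"travel": [-0.117,-0.101,0.16],"roll": 0,"gripper": 0.085},
    {"travel": [-0.117,-0.101,0.17],"roll": 0,"gripper": 0.085},
    {"travel": [-0.117,-0.101,0.17],"roll": 0,"gripper": 0.085},
    {"travel": [-0.117,-0.101,0.17],"roll": 0,"gripper": 0.085},
  ],
)

```text
clock: 2.2
tool_pos: [0.6406, 0.157, 0.0887]
eef_rot: [[-0.998, -0.06, 0.004], [-0.06, 0.998, 0.001], [-0.004, 0.001, -1.0]]
contact_force: [0.2, 1.3, 0.7]
finger_gap: 0.0851
grip_force: 0.0
```

Call:
drive_tool(
  targets=[
    {"travel": [0.002,-0.001,0.025],"roll": 0,"gripper": 0.085},
    {"travel": [0.002,-0.001,0.048],"roll": 0,"gripper": 0.085},
    {"travel": [0.002,-0.001,0.059],"roll": 0,"gripper": 0.085},
    {"travel": [0.002,-0.001,0.059],"roll": 0,"gripper": 0.085},
    {"travel": [0.002,-0.001,0.059],"roll": 0,"gripper": 0.06},
    {"travel": [0.002,-0.001,0.059],"roll": 0,"gripper": 0.055},
    {"travel": [0.002,-0.001,0.059],"roll": 0,"gripper": 0.055},
    {"travel": [0.002,-0.001,0.059],"roll": 0,"gripper": 0.055},
  ],
  squeeze=20,
)

```text
clock: 3.2
tool_pos: [0.6386, 0.1556, 0.029]
eef_rot: [[-0.998, -0.059, 0.003], [-0.059, 0.998, 0.001], [-0.003, 0.001, -1.0]]
contact_force: [-0.0, 0.3, 5.3]
finger_gap: 0.0617
grip_force: 24.2
```

The terminal is gripped (gap 61.7 mm). I'll lift it and look at the pitch.

Call:
drive_tool(
  targets=[
    {"travel": [0,0,-0.01],"roll": 0,"gripper": 0.055},
    {"travel": [0,0,-0.025],"roll": 0,"gripper": 0.055},
    {"travel": [0,0,-0.045],"roll": 0,"gripper": 0.055},
    {"travel": [0,0,-0.065],"roll": 0,"gripper": 0.055},
    {"travel": [0,0,-0.085],"roll": 0,"gripper": 0.055},
    {"travel": [0,0,-0.1],"roll": 0,"gripper": 0.055},
    {"travel": [0,0,-0.1],"roll": 0,"gripper": 0.055},
    {"travel": [0,0,-0.1],"roll": 0,"gripper": 0.055},
  ],
)

```text
clock: 4.2
tool_pos: [0.6367, 0.155, 0.1266]
eef_rot: [[-0.998, -0.059, -0.001], [-0.059, 0.998, -0.0], [0.001, -0.0, -1.0]]
contact_force: [-0.5, -0.5, -4.7]
finger_gap: 0.0616
grip_force: 23.0
```

Run:
```python
from h import *
s=env.grab_frame("side")[:,:,::-1]
u,v=proj("side",[[.6,.155,.11]])[0].astype(int);print(u,v)
x,y=u-60,v-45
cv2.imwrite("pics/s2.png",cv2.resize(s[y:y+90,x:x+130],None,fx=6,fy=6,interpolation=cv2.INTER_CUBIC));print(x,y)
e=env.sense();print(e["contact_force"],e["ft_torque"])
```

```text
258 237
198 192
[-0.04981921 -0.31606519 -4.77504226] [ 0.03096718 -0.18575088 -0.030345  ]
```

View pics/s2.png

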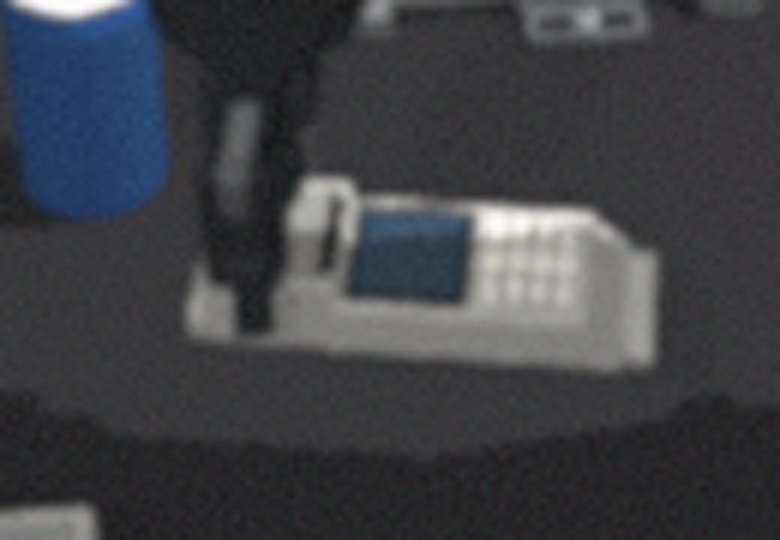

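The terminal hangs roughly level from the pads: its lower edge runs from (193,337) to (640,368) in the crop. I'll solve for the pitch.

```bash
cat >> h.py <<'E'
def W4(q,P,yaw):  # q: x,y,z of terminal origin, pitch (head up +)
    P=np.array(P,float).reshape(-1,3)/1000
    c,s=np.cos(q[3]),np.sin(q[3]); X=P[:,0]*c-P[:,2]*s; Z=P[:,0]*s+P[:,2]*c
    a,b=np.cos(yaw),np.sin(yaw)
    return np.c_[q[0]+a*X-b*P[:,1],q[1]+b*X+a*P[:,1],q[2]+Z]
def fitp(obs,q0,yaw,py,n="side"):
    # lateral y (in yaw frame) fixed from the tool: free along x, z, pitch
    x0,y0=q0
    def Q(p): return [x0+p[0]*np.cos(yaw),y0+p[0]*np.sin(yaw),p[1],p[2]]
    f=lambda p:np.concatenate([proj(n,W4(Q(p),[P],yaw))[0]-px for n,P,px in obs])
    r=least_squares(f,[0,.1,0],loss="soft_l1");return Q(r.x),r.fun.reshape(-1,2)
E
python3 - <<'E'
from h import *
S=lambda u,v:np.array([198+(u+.5)/6-.5,192+(v+.5)/6-.5])
o=[("side",(79,31,0),S(190,337)),("side",(-85,28,0),S(645,370)),("side",(-85,-28,7),S(658,250)),("side",(31,-31,30),S(352,182)),("side",(-61,-31,22),S(592,208))]
q,r=fitp(o,(.5786,.152),.059,0);print(np.round(q,4),np.degrees(q[3]),r.round(1).tolist())
E
```

```text
[0.5797 0.1521 0.1001 0.0265] 1.518229980896847 [[1.3, 0.2], [0.5, -0.2], [-1.0, 0.2], [-0.6, -1.0], [-0.0, 0.5]]
```

The pitch is only 1.5°, because the pads hold it nearly level. I'll try a brief up-and-down bounce to let the toe sag.

Call:
drive_tool(
  targets=[
    {"travel": [0,0,-0.06],"roll": 0,"gripper": 0.055},
    {"travel": [0,0,-0.0],"roll": 0,"gripper": 0.055},
    {"travel": [0,0,-0.06],"roll": 0,"gripper": 0.055},
    {"travel": [0,0,0],"roll": 0,"gripper": 0.055},
    {"travel": [0,0,-0.06],"roll": 0,"gripper": 0.055},
    {"travel": [0,0,0],"roll": 0,"gripper": 0.055},
    {"travel": [0,0,-0.06],"roll": 0,"gripper": 0.055},
    {"travel": [0,0,-0.06],"roll": 0,"gripper": 0.055},
  ],
  squeeze=20,
)

```text
clock: 5.25
tool_pos: [0.6385, 0.155, 0.1888]
eef_rot: [[-0.998, -0.058, 0.004], [-0.058, 0.998, 0.0], [-0.004, 0.0, -1.0]]
contact_force: [1.1, -0.3, -2.8]
finger_gap: 0.0614
grip_force: 25.4
```

Run:
```python
from h import *
s=env.grab_frame("side")[:,:,::-1]
u,v=proj("side",[[.6,.155,.16]])[0].astype(int)
x,y=u-60,v-45
cv2.imwrite("pics/s3.png",cv2.resize(s[y:y+90,x:x+130],None,fx=6,fy=6,interpolation=cv2.INTER_CUBIC));print(x,y)
e=env.sense();print(e["tool_pos"],e["contact_force"],e["ft_torque"])
```

```text
198 175
[0.63799467 0.15500488 0.18792016] [ 0.50305452 -0.34539196 -3.46899954] [-0.02023093 -0.11749783 -0.02723765]
```

View pics/s3.png

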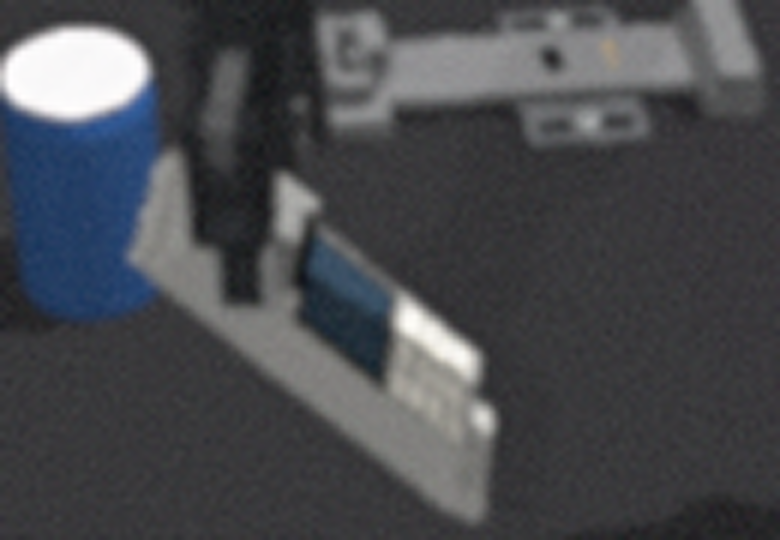

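The bounce worked, giving a pitch of about 38° with the toe down at (480,515). That's too much, so I'll press the toe lightly on the free counter below to bring it back to about 14°.

Call:
drive_tool(
  targets=[
    {"travel": [0,0,0.04],"roll": 0,"gripper": 0.055},
    {"travel": [0,0,0.065],"roll": 0,"gripper": 0.055},
    {"travel": [0,0,0.077],"roll": 0,"gripper": 0.055},
    {"travel": [0,0,0.088],"roll": 0,"gripper": 0.055},
    {"travel": [0,0,0.099],"roll": 0,"gripper": 0.055},
    {"travel": [0,0,0.11],"roll": 0,"gripper": 0.055},
    {"travel": [0,0,0.119],"roll": 0,"gripper": 0.055},
    {"travel": [0,0,0.125],"roll": 0,"gripper": 0.055},
  ],
)

```text
clock: 6.3
tool_pos: [0.6365, 0.155, 0.0611]
eef_rot: [[-0.998, -0.059, -0.002], [-0.059, 0.998, -0.0], [0.002, -0.0, -1.0]]
contact_force: [2.1, -0.3, 0.7]
finger_gap: 0.0617
grip_force: 24.3
```

Call:
drive_tool(
  targets=[
    {"travel": [0,0,-0.005],"roll": 0,"gripper": 0.055},
    {"travel": [0,0,-0.012],"roll": -2,"gripper": 0.055},
    {"travel": [0,0,-0.021],"roll": -4,"gripper": 0.055},
    {"travel": [0,0,-0.031],"roll": -6,"gripper": 0.055},
    {"travel": [0,0,-0.041],"roll": -8,"gripper": 0.055},
    {"travel": [0,0,-0.05],"roll": -10,"gripper": 0.055},
    {"travel": [0,0,-0.057],"roll": -11.5,"gripper": 0.055},
    {"travel": [0,0,-0.06],"roll": -12,"gripper": 0.055},
  ],
)

```text
clock: 7.3
tool_pos: [0.6375, 0.1551, 0.123]
eef_rot: [[-0.964, -0.266, 0.001], [-0.266, 0.964, 0.0], [-0.001, 0.0, -1.0]]
contact_force: [0.1, -0.2, -3.5]
finger_gap: 0.0613
grip_force: 23.9
```

Run:
```python
from h import *
D=lambda u,v:np.array([322+(u-350+.5)/7-.5,182+(v+.5)/7-.5])
def gp(px,z):
    return least_squares(lambda p:proj("top",[[p[0],p[1],z]])[0]-px,[.55,-.19]).x
A=[gp(D(*q),.014) for q in((440,155),(540,490),(553,130),(650,465))]
for i,j in((0,1),(2,3)): d=A[i]-A[j];print("side",A[i].round(4),A[j].round(4),np.arctan2(d[1],d[0]))
print("widths",np.linalg.norm(A[0]-A[2]),np.linalg.norm(A[1]-A[3]))
s=env.grab_frame("side")[:,:,::-1]
e=env.sense();t=e["tool_pos"];print(t,e["contact_force"],e["ft_torque"],np.arctan2(*e["eef_rot"][:2,0][::-1]))
u,v=proj("side",[t-[.06,.015,.03]])[0].astype(int)
x,y=u-60,v-45
cv2.imwrite("pics/s4.png",cv2.resize(s[y:y+90,x:x+130],None,fx=6,fy=6,interpolation=cv2.INTER_CUBIC));print(x,y)
```

```text
side [ 0.6378 -0.1479] [ 0.494  -0.1869] 0.2645792367390521
side [ 0.648  -0.1968] [ 0.5038 -0.2341] 0.2532242741803424
widths 0.049913553354355863 0.048219001040118184
[0.63756958 0.15512816 0.12307361] [-0.39836965  0.27890888 -3.62830545] [ 0.04220003 -0.14003847  0.01625221] -2.872568441766132
209 194
```

View pics/s4.png

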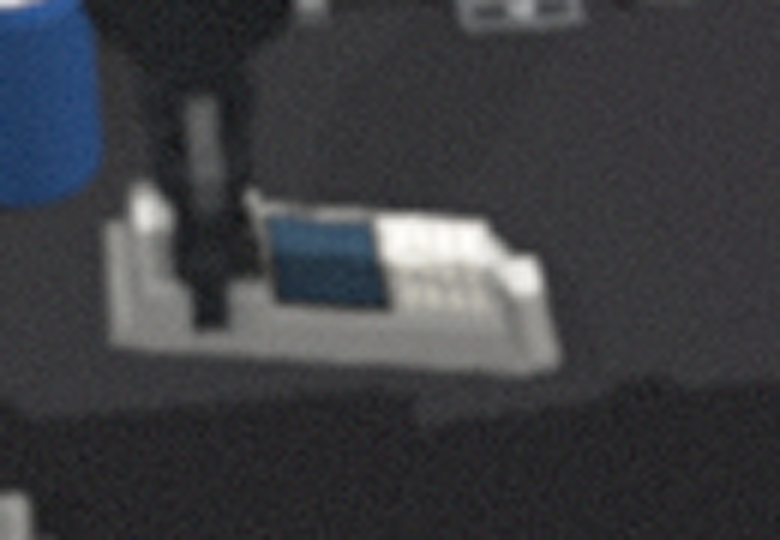

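Run:
```python
from h import *
S=lambda u,v:np.array([209+(u+.5)/6-.5,194+(v+.5)/6-.5])
o=[("side",(79,31,0),S(113,346)),("side",(-85,28,0),S(558,371)),("side",(-85,-28,7),S(543,256)),("side",(-61,-31,22),S(487,218)),("side",(-85,28,7),S(558,352))]
yaw=.269; t=np.array([.6376,.1551])
q,r=fitp(o,t-.06*np.array([np.cos(yaw),np.sin(yaw)]),yaw,0);print(np.round(q,4),np.degrees(q[3]),r.round(1).tolist())
d=(np.array(q[:2])-t);print("origin rel TCP along:",d@[np.cos(yaw),np.sin(yaw)])
print("toe",W4(q,[(-85,0,0)],yaw),"head",W4(q,[(85,0,0)],yaw))
```

```text
[0.5905 0.1421 0.0804 0.2071] 11.864354198316825 [[2.7, 0.1], [-0.3, -0.5], [-1.4, -0.1], [-0.4, -0.1], [0.5, 0.4]]
origin rel TCP along: -0.0488090730247684
toe [[0.51035363 0.12002049 0.06295525]] head [[0.67073885 0.16423578 0.09790646]]
```

The pitch is about 12° with the toe 60 mm below the TCP, which suits entering the lip. Next I'll carry it over the cradle.

Call:
drive_tool(
  targets=[
    {"travel": [0.008,-0.012,0],"roll": 0,"gripper": 0.055},
    {"travel": [0.025,-0.045,0],"roll": 0,"gripper": 0.055},
    {"travel": [0.042,-0.095,0],"roll": 0.4,"gripper": 0.055},
    {"travel": [0.058,-0.15,0],"roll": 0.4,"gripper": 0.055},
    {"travel": [0.07,-0.205,0],"roll": 0.4,"gripper": 0.055},
    {"travel": [0.078,-0.255,0],"roll": 0.4,"gripper": 0.055},
    {"travel": [0.083,-0.295,0],"roll": 0.4,"gripper": 0.055},
    {"travel": [0.085,-0.317,0],"roll": 0.4,"gripper": 0.055},
  ],
)

```text
clock: 8.35
tool_pos: [0.6377, -0.178, 0.1219]
eef_rot: [[-0.967, -0.253, -0.002], [-0.253, 0.967, -0.002], [0.002, -0.002, -1.0]]
contact_force: [-0.4, 0.6, -3.6]
finger_gap: 0.0615
grip_force: 23.9
```

Run:
```python
from h import *
e=env.sense();t=e["tool_pos"];print(t,e["contact_force"],e["ft_torque"],np.arctan2(*e["eef_rot"][:2,0][::-1])+np.pi)
a=env.grab_frame("top")[:,:,::-1];b=env.grab_frame("side")[:,:,::-1]
A=cv2.resize(a[165:285,310:390],None,fx=5,fy=5,interpolation=cv2.INTER_CUBIC)
u,v=proj("side",[t-[.06,.015,.06]])[0].astype(int);x,y=u-50,v-50;print(x,y)
B=cv2.resize(b[y:y+100,x:x+80],None,fx=5,fy=5,interpolation=cv2.INTER_CUBIC)
B=cv2.copyMakeBorder(B,0,100,0,0,0)
cv2.imwrite("pics/m5.png",np.hstack([A,B]))
```

```text
[ 0.63766446 -0.17803877  0.12191088] [-0.35731292  0.56710588 -3.64156554] [ 0.03058351 -0.13142214  0.00463097] 0.25609825893393
235 121
```

View pics/m5.png

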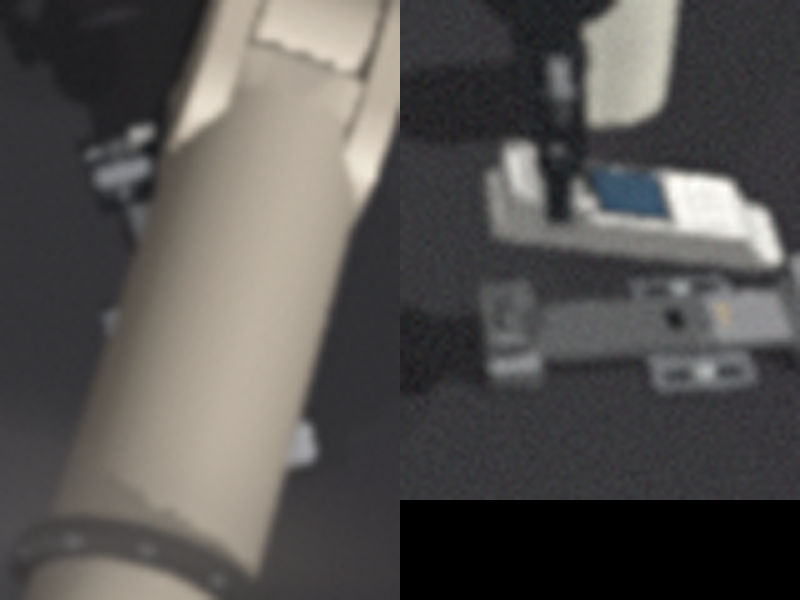

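The top view is blocked by the arm. The side view shows the terminal over the cradle with its toe short of the lip, as planned. I'll lower it towards the deck.

Call:
drive_tool(
  targets=[
    {"travel": [0,0,0],"roll": 0,"gripper": 0.055},
    {"travel": [0,0,0.003],"roll": 0,"gripper": 0.055},
    {"travel": [0,0,0.01],"roll": 0,"gripper": 0.055},
    {"travel": [0,0,0.02],"roll": 0,"gripper": 0.055},
    {"travel": [0,0,0.03],"roll": 0,"gripper": 0.055},
    {"travel": [0,0,0.037],"roll": 0,"gripper": 0.055},
    {"travel": [0,0,0.04],"roll": 0,"gripper": 0.055},
    {"travel": [0,0,0.04],"roll": 0,"gripper": 0.055},
  ],
)

```text
clock: 9.45
tool_pos: [0.6393, -0.1732, 0.0821]
eef_rot: [[-0.966, -0.258, -0.0], [-0.258, 0.966, 0.0], [0.0, 0.0, -1.0]]
contact_force: [-0.2, -0.1, -4.7]
finger_gap: 0.0612
grip_force: 23.9
```

Call:
drive_tool(
  targets=[
    {"travel": [0,0,0.001],"roll": 0,"gripper": 0.055},
    {"travel": [0,0,0.002],"roll": 0,"gripper": 0.055},
    {"travel": [0,0,0.003],"roll": 0,"gripper": 0.055},
    {"travel": [0,0,0.004],"roll": 0,"gripper": 0.055},
    {"travel": [0,0,0.005],"roll": 0,"gripper": 0.055},
    {"travel": [0,0,0.006],"roll": 0,"gripper": 0.055},
    {"travel": [0,0,0.007],"roll": 0,"gripper": 0.055},
    {"travel": [0,0,0.007],"roll": 0,"gripper": 0.055},
  ],
)

```text
clock: 10.45
tool_pos: [0.6397, -0.173, 0.0757]
eef_rot: [[-0.966, -0.259, 0.001], [-0.259, 0.966, 0.0], [-0.001, -0.0, -1.0]]
contact_force: [-0.0, -0.6, -1.6]
finger_gap: 0.0612
grip_force: 24.2
```

Run:
```python
from h import *
e=env.sense();t=e["tool_pos"];print(t,e["contact_force"],e["ft_torque"])
b=env.grab_frame("side")[:,:,::-1]
x,y=235,150
B=cv2.resize(b[y:y+70,x:x+100],None,fx=8,fy=8,interpolation=cv2.INTER_CUBIC)
cv2.imwrite("pics/m6.png",B)
```

```text
[ 0.63968985 -0.17299367  0.07569177] [-0.033369   -0.60997253 -1.56555001] [ 0.06818839  0.06475653 -0.01301823]
```

View pics/m6.png

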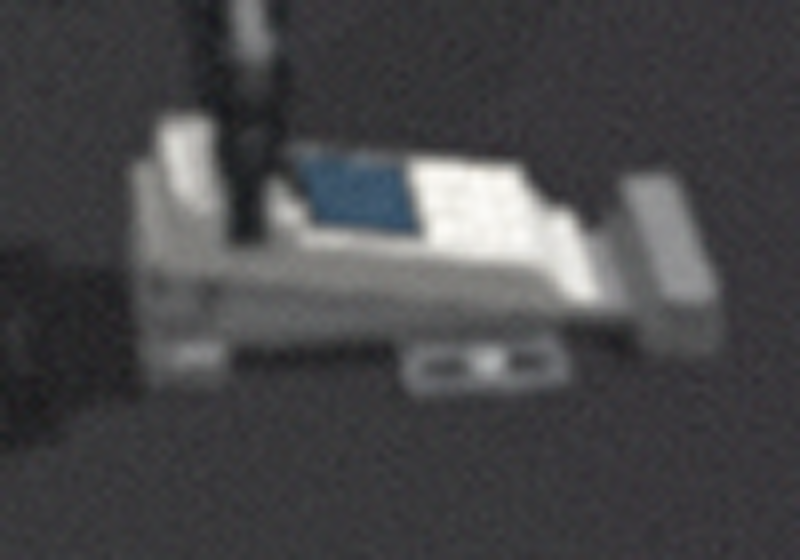

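The toe is on the deck: Fz rose by about 2.5 N and the moment reversed. It is just short of the lip (toe corners (598,303) and (550,205), lip edge (668,305) to (622,178)). I'll check lateral centring in the cradle frame.

Run:
```python
from h import *
S=lambda u,v:np.array([235+(u+.5)/8-.5,150+(v+.5)/8-.5])
f=np.array([.5537,-.196]);a=.262;U=np.array([np.cos(a),np.sin(a)]);V=np.array([-U[1],U[0]])
def gp(px,z):
    p=least_squares(lambda p:proj("side",[[p[0],p[1],z]])[0]-px,[.55,-.19]).x-f;return np.round([p@U*1e3,p@V*1e3],1)
for n,p,z in(("toe near",(598,303),.0212),("toe far",(550,205),.0212),("lip near",(668,305),.0275),("lip far",(622,178),.0275),("lip outer far",(683,178),.0275),("lip outer near",(718,298),.0275),("wing near L",(403,392),.005),("wing near R",(572,384),.005)): print(n,gp(S(*p),z))
e=env.sense();p=e["tool_pos"][:2]-f;print("tcp",p@U,p@V)
```

```text
toe near [-44.2  30. ]
toe far [-38.4 -35.6]
lip near [-67.4  42.7]
lip far [-67.5 -41.7]
lip outer far [-91.1 -39.2]
lip outer near [-86.8  40.4]
wing near L [32.1 54.9]
wing near R [-30.3  56.9]
tcp 0.08902116307498016 -4.478089648672046e-05
```

Lateral centring agrees to within about 1–2 mm. I'll slide the toe toward the lip (tool +x points inward).

Call:
drive_tool(
  targets=[
    {"travel": [0.002,0,0],"roll": 0,"gripper": 0.055},
    {"travel": [0.005,0,0],"roll": 0,"gripper": 0.055},
    {"travel": [0.008,0,0],"roll": 0,"gripper": 0.055},
    {"travel": [0.011,0,0],"roll": 0,"gripper": 0.055},
    {"travel": [0.014,0,0],"roll": 0,"gripper": 0.055},
    {"travel": [0.017,0,0],"roll": 0,"gripper": 0.055},
    {"travel": [0.019,0,0],"roll": 0,"gripper": 0.055},
    {"travel": [0.02,0,0],"roll": 0,"gripper": 0.055},
  ],
)

```text
clock: 11.5
tool_pos: [0.6199, -0.1783, 0.0753]
eef_rot: [[-0.966, -0.258, 0.0], [-0.258, 0.966, 0.0], [-0.0, 0.0, -1.0]]
contact_force: [1.3, 0.9, -1.7]
finger_gap: 0.0613
grip_force: 24.2
```

Call:
drive_tool(
  targets=[
    {"travel": [0.001,0,0],"roll": 0,"gripper": 0.055},
    {"travel": [0.002,0,0],"roll": 0,"gripper": 0.055},
    {"travel": [0.003,0,0],"roll": 0,"gripper": 0.055},
    {"travel": [0.0035,0,0],"roll": 0,"gripper": 0.055},
    {"travel": [0.004,0,0],"roll": 0,"gripper": 0.055},
    {"travel": [0.0045,0,0],"roll": 0,"gripper": 0.055},
    {"travel": [0.005,0,0],"roll": 0,"gripper": 0.055},
    {"travel": [0.005,0,0],"roll": 0,"gripper": 0.055},
  ],
)

```text
clock: 12.5
tool_pos: [0.6151, -0.1796, 0.0753]
eef_rot: [[-0.966, -0.258, -0.0], [-0.258, 0.966, 0.0], [0.0, 0.0, -1.0]]
contact_force: [2.2, 0.1, -0.8]
finger_gap: 0.0611
grip_force: 24.2
```

Call:
drive_tool(
  targets=[
    {"travel": [0.0005,0,0],"roll": 0,"gripper": 0.055},
    {"travel": [0.001,0,0],"roll": 0,"gripper": 0.055},
    {"travel": [0.0013,0,0],"roll": 0,"gripper": 0.055},
    {"travel": [0.0016,0,0],"roll": 0,"gripper": 0.055},
    {"travel": [0.002,0,0],"roll": 0,"gripper": 0.055},
    {"travel": [0.002,0,0],"roll": 0,"gripper": 0.055},
    {"travel": [0.002,0,0],"roll": 0,"gripper": 0.055},
    {"travel": [0.002,0,0],"roll": 0,"gripper": 0.055},
  ],
)

```text
clock: 13.5
tool_pos: [0.6132, -0.1801, 0.0753]
eef_rot: [[-0.966, -0.258, -0.0], [-0.258, 0.966, -0.0], [0.0, 0.0, -1.0]]
contact_force: [1.1, 0.4, -1.0]
finger_gap: 0.0613
grip_force: 24.2
```

Call:
drive_tool(
  targets=[
    {"travel": [0.0005,0,0],"roll": 0,"gripper": 0.055},
    {"travel": [0.001,0,0],"roll": 0,"gripper": 0.055},
    {"travel": [0.0013,0,0],"roll": 0,"gripper": 0.055},
    {"travel": [0.0016,0,0],"roll": 0,"gripper": 0.055},
    {"travel": [0.002,0,0],"roll": 0,"gripper": 0.055},
    {"travel": [0.002,0,0],"roll": 0,"gripper": 0.055},
    {"travel": [0.002,0,0],"roll": 0,"gripper": 0.055},
    {"travel": [0.002,0,0],"roll": 0,"gripper": 0.055},
  ],
)

```text
clock: 14.5
tool_pos: [0.6113, -0.1806, 0.0753]
eef_rot: [[-0.966, -0.258, -0.0], [-0.258, 0.966, 0.0], [0.0, 0.0, -1.0]]
contact_force: [0.7, -0.6, -0.6]
finger_gap: 0.0611
grip_force: 24.2
```

Call:
drive_tool(
  targets=[
    {"travel": [0.0005,0,0],"roll": 0,"gripper": 0.055},
    {"travel": [0.001,0,0],"roll": 0,"gripper": 0.055},
    {"travel": [0.0013,0,0],"roll": 0,"gripper": 0.055},
    {"travel": [0.0016,0,0],"roll": 0,"gripper": 0.055},
    {"travel": [0.002,0,0],"roll": 0,"gripper": 0.055},
    {"travel": [0.002,0,0],"roll": 0,"gripper": 0.055},
    {"travel": [0.002,0,0],"roll": 0,"gripper": 0.055},
    {"travel": [0.002,0,0],"roll": 0,"gripper": 0.055},
  ],
)

```text
clock: 15.5
tool_pos: [0.6104, -0.1807, 0.0757]
eef_rot: [[-0.966, -0.259, 0.002], [-0.259, 0.966, 0.0], [-0.002, -0.0, -1.0]]
contact_force: [4.8, 0.8, -0.2]
finger_gap: 0.0617
grip_force: 24.3
```

The toe meets the wall at about 5 N, where predicted (s ≈ 59 mm). Now I'll swing the head down, letting the TCP follow the arc while keeping light pressure.

Call:
drive_tool(
  targets=[
    {"travel": [-0.0002,0,0.001],"roll": 0,"gripper": 0.055},
    {"travel": [-0.0005,0,0.002],"roll": 0,"gripper": 0.055},
    {"travel": [-0.0008,0,0.003],"roll": 0,"gripper": 0.055},
    {"travel": [-0.0011,0,0.004],"roll": 0,"gripper": 0.055},
    {"travel": [-0.0014,0,0.005],"roll": 0,"gripper": 0.055},
    {"travel": [-0.0016,0,0.0055],"roll": 0,"gripper": 0.055},
    {"travel": [-0.0018,0,0.006],"roll": 0,"gripper": 0.055},
    {"travel": [-0.0018,0,0.006],"roll": 0,"gripper": 0.055},
  ],
)

```text
clock: 16.5
tool_pos: [0.6121, -0.1803, 0.0698]
eef_rot: [[-0.966, -0.259, 0.002], [-0.259, 0.966, 0.0], [-0.002, -0.0, -1.0]]
contact_force: [4.9, 0.8, 0.6]
finger_gap: 0.0615
grip_force: 24.3
```

Call:
drive_tool(
  targets=[
    {"travel": [-0.0002,0,0.001],"roll": 0,"gripper": 0.055},
    {"travel": [-0.0005,0,0.002],"roll": 0,"gripper": 0.055},
    {"travel": [-0.0008,0,0.003],"roll": 0,"gripper": 0.055},
    {"travel": [-0.001,0,0.004],"roll": 0,"gripper": 0.055},
    {"travel": [-0.0013,0,0.005],"roll": 0,"gripper": 0.055},
    {"travel": [-0.0015,0,0.006],"roll": 0,"gripper": 0.055},
    {"travel": [-0.0017,0,0.007],"roll": 0,"gripper": 0.055},
    {"travel": [-0.0017,0,0.007],"roll": 0,"gripper": 0.055},
  ],
)

```text
clock: 17.5
tool_pos: [0.6137, -0.1801, 0.0631]
eef_rot: [[-0.966, -0.259, 0.002], [-0.259, 0.966, 0.0], [-0.002, -0.0, -1.0]]
contact_force: [4.5, 1.3, 4.8]
finger_gap: 0.0614
grip_force: 24.8
```

Call:
drive_tool(
  targets=[
    {"travel": [-0.0001,0,0.0005],"roll": 0,"gripper": 0.055},
    {"travel": [-0.0002,0,0.001],"roll": 0,"gripper": 0.055},
    {"travel": [-0.0003,0,0.0015],"roll": 0,"gripper": 0.055},
    {"travel": [-0.0004,0,0.002],"roll": 0,"gripper": 0.055},
    {"travel": [-0.0005,0,0.0025],"roll": 0,"gripper": 0.055},
    {"travel": [-0.0006,0,0.003],"roll": 0,"gripper": 0.055},
    {"travel": [-0.0007,0,0.0035],"roll": 0,"gripper": 0.055},
    {"travel": [-0.0007,0,0.0035],"roll": 0,"gripper": 0.055},
  ],
)

```text
clock: 18.5
tool_pos: [0.6144, -0.18, 0.0599]
eef_rot: [[-0.966, -0.259, 0.002], [-0.259, 0.966, -0.0], [-0.002, -0.001, -1.0]]
contact_force: [3.7, 2.6, 6.7]
finger_gap: 0.0611
grip_force: 25.0
```

Call:
drive_tool(
  targets=[
    {"travel": [-0.0001,0,0.0005],"roll": 0,"gripper": 0.055},
    {"travel": [-0.0002,0,0.001],"roll": 0,"gripper": 0.055},
    {"travel": [-0.0003,0,0.0015],"roll": 0,"gripper": 0.055},
    {"travel": [-0.0004,0,0.002],"roll": 0,"gripper": 0.055},
    {"travel": [-0.0005,0,0.0025],"roll": 0,"gripper": 0.055},
    {"travel": [-0.0006,0,0.003],"roll": 0,"gripper": 0.055},
    {"travel": [-0.0007,0,0.0035],"roll": 0,"gripper": 0.055},
    {"travel": [-0.0007,0,0.0035],"roll": 0,"gripper": 0.055},
  ],
)

```text
clock: 19.5
tool_pos: [0.615, -0.1797, 0.0555]
eef_rot: [[-0.966, -0.259, 0.002], [-0.259, 0.966, -0.0], [-0.002, -0.001, -1.0]]
contact_force: [6.2, 2.4, 2.8]
finger_gap: 0.0614
grip_force: 24.7
```

Call:
drive_tool(
  targets=[
    {"travel": [-0.0002,0,0.0005],"roll": 0,"gripper": 0.055},
    {"travel": [-0.0004,0,0.001],"roll": 0,"gripper": 0.055},
    {"travel": [-0.0005,0,0.0015],"roll": 0,"gripper": 0.055},
    {"travel": [-0.0006,0,0.002],"roll": 0,"gripper": 0.055},
    {"travel": [-0.0007,0,0.0025],"roll": 0,"gripper": 0.055},
    {"travel": [-0.0008,0,0.003],"roll": 0,"gripper": 0.055},
    {"travel": [-0.0009,0,0.0035],"roll": 0,"gripper": 0.055},
    {"travel": [-0.0009,0,0.0035],"roll": 0,"gripper": 0.055},
  ],
)

```text
clock: 20.5
tool_pos: [0.6155, -0.1795, 0.0519]
eef_rot: [[-0.966, -0.259, 0.001], [-0.259, 0.966, -0.0], [-0.001, -0.0, -1.0]]
contact_force: [4.4, 2.3, 2.8]
finger_gap: 0.0614
grip_force: 24.8
```

Call:
drive_tool(
  targets=[
    {"travel": [-0.0001,0,0.0005],"roll": 0,"gripper": 0.055},
    {"travel": [-0.0002,0,0.001],"roll": 0,"gripper": 0.055},
    {"travel": [-0.0003,0,0.0015],"roll": 0,"gripper": 0.055},
    {"travel": [-0.0004,0,0.002],"roll": 0,"gripper": 0.055},
    {"travel": [-0.0004,0,0.0025],"roll": 0,"gripper": 0.055},
    {"travel": [-0.0005,0,0.003],"roll": 0,"gripper": 0.055},
    {"travel": [-0.0005,0,0.003],"roll": 0,"gripper": 0.055},
    {"travel": [-0.0005,0,0.003],"roll": 0,"gripper": 0.055},
  ],
)

```text
clock: 21.5
tool_pos: [0.6159, -0.1793, 0.0495]
eef_rot: [[-0.966, -0.259, 0.001], [-0.259, 0.966, 0.0], [-0.001, -0.0, -1.0]]
contact_force: [3.7, 2.2, 5.6]
finger_gap: 0.0617
grip_force: 26.0
```

Call:
drive_tool(
  targets=[
    {"travel": [0,0,0.0005],"roll": 0,"gripper": 0.055},
    {"travel": [-0.0001,0,0.001],"roll": 0,"gripper": 0.055},
    {"travel": [-0.0001,0,0.0015],"roll": 0,"gripper": 0.055},
    {"travel": [-0.0002,0,0.002],"roll": 0,"gripper": 0.055},
    {"travel": [-0.0003,0,0.0025],"roll": 0,"gripper": 0.055},
    {"travel": [-0.0003,0,0.0025],"roll": 0,"gripper": 0.055},
    {"travel": [-0.0003,0,0.0025],"roll": 0,"gripper": 0.055},
    {"travel": [-0.0003,0,0.0025],"roll": 0,"gripper": 0.055},
  ],
)

```text
clock: 22.5
tool_pos: [0.6159, -0.1793, 0.0494]
eef_rot: [[-0.966, -0.259, 0.001], [-0.259, 0.966, 0.0], [-0.001, 0.0, -1.0]]
contact_force: [-0.4, 4.1, 15.6]
finger_gap: 0.0615
grip_force: 27.3
```

It stopped hard at z = 0.0494 with 15.6 N. I'll relieve the pressure first, then look.

Call:
drive_tool(
  targets=[
    {"travel": [0,0,-0.001],"roll": 0,"gripper": 0.055},
    {"travel": [0,0,-0.002],"roll": 0,"gripper": 0.055},
    {"travel": [0,0,-0.0025],"roll": 0,"gripper": 0.055},
    {"travel": [0,0,-0.0025],"roll": 0,"gripper": 0.055},
    {"travel": [0,0,-0.0025],"roll": 0,"gripper": 0.055},
    {"travel": [0,0,-0.0025],"roll": 0,"gripper": 0.055},
    {"travel": [0,0,-0.0025],"roll": 0,"gripper": 0.055},
    {"travel": [0,0,-0.0025],"roll": 0,"gripper": 0.055},
  ],
)

```text
clock: 23.5
tool_pos: [0.6159, -0.1793, 0.0495]
eef_rot: [[-0.966, -0.259, 0.0], [-0.259, 0.966, 0.0], [-0.0, 0.0, -1.0]]
contact_force: [2.8, 3.3, 5.9]
finger_gap: 0.0614
grip_force: 26.1
```

Run:
```python
from h import *
e=env.sense();t=e["tool_pos"];print(t,e["contact_force"],e["ft_torque"])
b=sum(env.grab_frame("side")[:,:,::-1].astype(float) for _ in range(4))/4
b=np.clip(b*1.3,0,255).astype(np.uint8)
x,y=240,155
B=cv2.resize(b[y:y+58,x:x+88],None,fx=9,fy=9,interpolation=cv2.INTER_CUBIC)
# overlay: predicted flat-docked outline points (tray offset 9.5) 
f=np.array([.5537,-.196]);a=.262
q=[f[0]+.0095*np.cos(a),f[1]+.0095*np.sin(a),.014,0]
for P in((79,31,30),(31,31,30),(79,-31,30),(79,31,0),(-85,28,7),(31,-31,30)):
    u,v=proj("side",W4(q,[P],a))[0];c=(int((u-x+.5)*9),int((v-y+.5)*9));print(P,c)
    cv2.circle(B,c,4,(0,0,255),1)
q2=[q[0],q[1],.014,np.radians(3)];off=W4(q2,[(-85,0,0)],a)[0]-W4(q,[(-85,0,0)],a)[0]
q2=[q2[0]-off[0],q2[1]-off[1],q2[2]-off[2],q2[3]]
for P in((79,31,30),(79,31,0),(31,31,30),(79,-31,30)):
    u,v=proj("side",W4(q2,[P],a))[0];c=(int((u-x+.5)*9),int((v-y+.5)*9));cv2.circle(B,c,4,(0,255,0),1)
cv2.imwrite("pics/m7.png",B)
```

```text
[ 0.61587306 -0.17926665  0.04947465] [2.82275823 3.26957372 5.89719742] [ 0.39058888 -0.49459367  0.0449825 ]
(79, 31, 30) (227, 266)
(31, 31, 30) (375, 257)
(79, -31, 30) (206, 159)
(79, 31, 0) (227, 342)
(-85, 28, 7) (719, 287)
(31, -31, 30) (349, 151)
```

View pics/m7.png

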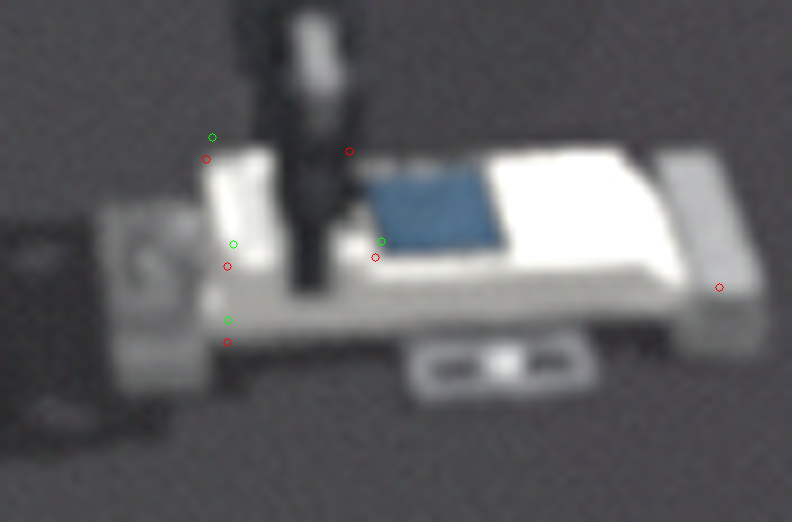

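The outline matches the flat-docked prediction: the head corners at about (222,267) and (205,157) lie on the flat marks, not the 3° ones. I'll check the clip with a very light upward tug, then release.

Call:
drive_tool(
  targets=[
    {"travel": [-0.0003,0,-0.0005],"roll": 0,"gripper": 0.055},
    {"travel": [-0.0006,0,-0.001],"roll": 0,"gripper": 0.055},
    {"travel": [-0.0008,0,-0.0015],"roll": 0,"gripper": 0.055},
    {"travel": [-0.0008,0,-0.002],"roll": 0,"gripper": 0.055},
    {"travel": [-0.0008,0,-0.0025],"roll": 0,"gripper": 0.055},
    {"travel": [-0.0008,0,-0.0025],"roll": 0,"gripper": 0.055},
    {"travel": [-0.0008,0,-0.0025],"roll": 0,"gripper": 0.055},
    {"travel": [-0.0008,0,-0.0025],"roll": 0,"gripper": 0.055},
  ],
)

```text
clock: 24.7
tool_pos: [0.6159, -0.1794, 0.0503]
eef_rot: [[-0.966, -0.258, -0.002], [-0.258, 0.966, -0.0], [0.002, 0.0, -1.0]]
contact_force: [4.4, -0.0, -8.6]
finger_gap: 0.061
grip_force: 24.5
```

The clip holds: an 8.6 N tug gave only 0.8 mm, which is the ledge play. I'll go back to neutral, open the fingers and withdraw.

Call:
drive_tool(
  targets=[
    {"travel": [0,0,0.0008],"roll": 0,"gripper": 0.055},
    {"travel": [0,0,0.0015],"roll": 0,"gripper": 0.055},
    {"travel": [0,0,0.002],"roll": 0,"gripper": 0.055},
    {"travel": [0,0,0.002],"roll": 0,"gripper": 0.055},
    {"travel": [0,0,0.002],"roll": 0,"gripper": 0.062},
    {"travel": [0,0,0.002],"roll": 0,"gripper": 0.07},
    {"travel": [0,0,0.002],"roll": 0,"gripper": 0.08},
    {"travel": [0,0,0.002],"roll": 0,"gripper": 0.085},
  ],
)

```text
clock: 25.7
tool_pos: [0.6166, -0.1794, 0.0494]
eef_rot: [[-0.966, -0.258, 0.0], [-0.258, 0.966, -0.0], [-0.0, -0.0, -1.0]]
contact_force: [0.6, -0.8, 0.1]
finger_gap: 0.0849
grip_force: 0.0
```

Call:
drive_tool(
  targets=[
    {"travel": [0,0,0],"roll": 0,"gripper": 0.085},
    {"travel": [0,0,-0.003],"roll": 0,"gripper": 0.085},
    {"travel": [0,0,-0.01],"roll": 0,"gripper": 0.085},
    {"travel": [0,0,-0.025],"roll": 0,"gripper": 0.085},
    {"travel": [0,0,-0.05],"roll": 0,"gripper": 0.085},
    {"travel": [0,0,-0.08],"roll": 0,"gripper": 0.085},
    {"travel": [0,0,-0.11],"roll": 0,"gripper": 0.085},
    {"travel": [0,0,-0.13],"roll": 0,"gripper": 0.085},
  ],
)

```text
clock: 26.7
tool_pos: [0.6175, -0.1796, 0.1827]
eef_rot: [[-0.966, -0.258, 0.004], [-0.258, 0.966, -0.001], [-0.004, -0.002, -1.0]]
contact_force: [0.4, -1.0, -0.4]
finger_gap: 0.0849
grip_force: 0.0
```

Run:
```python
from h import *
e=env.sense();print(e["tool_pos"],e["contact_force"],e["finger_gap"],e["clock"])
old=cv2.imread("pics/m7.png")
b=sum(env.grab_frame("side")[:,:,::-1].astype(float) for _ in range(4))/4
b=np.clip(b*1.3,0,255).astype(np.uint8)
B=cv2.resize(b[155:213,240:328],None,fx=9,fy=9,interpolation=cv2.INTER_CUBIC)
# compare with the docked picture right of the gripper, head left part
for n,(x0,x1,y0,y1) in {"body":(400,690,140,340),"head":(190,270,140,345)}.items():
    g=[cv2.cvtColor(i[y0:y1,x0:x1],cv2.COLOR_BGR2GRAY).astype(np.float32) for i in(old,B)]
    print(n,cv2.phaseCorrelate(*g,cv2.createHanningWindow(g[0].shape[::-1],cv2.CV_32F)),np.abs(g[0]-g[1]).mean())
# bystanders: compare to initial top image
t0=cv2.imread("pics/top0.png");t1=cv2.resize(env.grab_frame("top")[:,:,::-1],(800,600),interpolation=cv2.INTER_CUBIC)
for n,(x0,x1,y0,y1) in {"can":(390,435,205,258),"tub":(605,695,240,312)}.items():
    g=[cv2.cvtColor(i[y0:y1,x0:x1],cv2.COLOR_BGR2GRAY).astype(np.float32) for i in(t0,t1)]
    print(n,cv2.phaseCorrelate(*g),np.abs(g[0]-g[1]).mean())
```

```text
[ 0.61747318 -0.1796137   0.18267712] [ 0.44464103 -0.99367227 -0.38560879] 0.08488809473377523 26.7
body ((-0.18836012299863114, -0.01974974342168423), 0.6866438854853312) 1.795793
head ((-9.175384082776617, -8.115732872577595), 0.08009760247336493) 9.905427
can ((0.7259119060536428, -0.003971231762150751), 0.8885786005498941) 23.563522
tub ((0.01238533421580712, -0.028458269125835045), 1.0054375027432854) 0.6862654
```

Run:
```python
from h import *
s0=cv2.imread("pics/side0.png");s1=cv2.resize(env.grab_frame("side")[:,:,::-1],(800,600),interpolation=cv2.INTER_CUBIC)
g=[cv2.cvtColor(i[250:330,272:332],cv2.COLOR_BGR2GRAY).astype(np.float32) for i in(s0,s1)]
print("can",cv2.phaseCorrelate(*g),np.abs(g[0]-g[1]).mean())
print(env.sign_off())
```

```text
can ((0.0455646339121607, 0.16996013912130792), 1.1124866501490276) 13.41875
the job is handed in; nothing more can be done
None
```

The terminal is docked flat with its toe under the lip and the clip snapped over it, the gripper let go, and the job is handed in at about 27 s. One downward press reached 15.6 N, above the roughly 10 N you asked for. The can and tub have not moved; I did not check the bottle again, but the arm stayed well clear of it.

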